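Find the pitch comb that fits the balloon-column rod

TASK

Find out which of the three pitch combs fits the thread of the front rod in the rack, the one nearest the robot: try combs on the top of the rod, sliding them along it with a light touch (never over 20 N), until one drops fully home. Leave that comb seated upright on the rod, teeth fully in the thread, and have the other two standing in their tray. Leave everything else on the table alone.

Things in the scene. Friction and masses are not known exactly. Their poses are not given: they have to be found in the camera images.
- rack: fixed white plastic rack, 192 x 270 mm, with three threaded rods side by side along its y, 62 mm apart in x. Origin on the table straight below the middle of the front rod (nearest the robot); x points to the rods behind. Board 14 mm thick; two saddle bars (inner faces at y = +-78 mm) reach up to the rods' axes.
- front_rod (a point): middle of the front rod's axis, 36 mm above the table; crests 17 mm, root 13.5 mm from the axis. Axes as the rack's. A comb fully home has its tooth tips on the root, its origin 16.5 mm below this point. Riding on the crests it stands 3.5 mm higher: a comb of another pitch does so everywhere, the right one until slid along (under one pitch) to the grooves.
- tray: fixed shallow white plastic tray, 115 x 360 mm (y long), 14 mm high, walls and floor 4 mm; the three combs start standing in it in a row along y, about 112 mm apart, in any order, roughly parallel to y. Origin: centre of the underside, on the table.
- comb_a: loose pitch comb, 6 teeth 12 mm apart along y; the other combs differ only in tooth spacing. Aluminium plate (4 x 70 mm) with teeth below, grip tab above, a cross bar with two steel legs at each end, to straddle a rod. 61 x 86 (y) x 80 mm high, 120 g; legs' inner faces 41 mm apart (x). Origin: centre of the underside, at foot level, z up. Starts on its feet in the tray.
- comb_a_tab (a point): where to pinch comb_a: centre of its grip tab, 64 mm above its feet. The tab is 10 mm thick (x), 24 mm wide (y), from 50 to 80 mm above the feet; the cross bars lie at y = 34 to 40 mm both ways, 40 to 50 mm above the feet. Axes as the comb's.
- comb_a_teeth (a point): middle of the line of tooth tips of comb_a, 30 mm above its feet; teeth 4 mm deep, tips 3.4 mm wide, flanks 30 degrees from vertical. Axes as the comb's.
- comb_b: loose pitch comb, 8 teeth 8 mm apart along y; the other combs differ only in tooth spacing. Aluminium plate (4 x 70 mm) with teeth below, grip tab above, a cross bar with two steel legs at each end, to straddle a rod. 61 x 86 (y) x 80 mm high, 120 g; legs' inner faces 41 mm apart (x). Origin: centre of the underside, at foot level, z up. Starts on its feet in the tray.
- comb_b_tab (a point): where to pinch comb_b: centre of its grip tab, 64 mm above its feet. The tab is 10 mm thick (x), 24 mm wide (y), from 50 to 80 mm above the feet; the cross bars lie at y = 34 to 40 mm both ways, 40 to 50 mm above the feet. Axes as the comb's.
- comb_b_teeth (a point): middle of the line of tooth tips of comb_b, 30 mm above its feet; teeth 4 mm deep, tips 1.4 mm wide, flanks 30 degrees from vertical. Axes as the comb's.
- comb_c: loose pitch comb, 7 teeth 10 mm apart along y; the other combs differ only in tooth spacing. Aluminium plate (4 x 70 mm) with teeth below, grip tab above, a cross bar with two steel legs at each end, to straddle a rod. 61 x 86 (y) x 80 mm high, 120 g; legs' inner faces 41 mm apart (x). Origin: centre of the underside, at foot level, z up. Starts on its feet in the tray.
- comb_c_tab (a point): where to pinch comb_c: centre of its grip tab, 64 mm above its feet. The tab is 10 mm thick (x), 24 mm wide (y), from 50 to 80 mm above the feet; the cross bars lie at y = 34 to 40 mm both ways, 40 to 50 mm above the feet. Axes as the comb's.
- comb_c_teeth (a point): middle of the line of tooth tips of comb_c, 30 mm above its feet; teeth 4 mm deep, tips 2.4 mm wide, flanks 30 degrees from vertical. Axes as the comb's.
- rod_p: fixed grey plastic threaded rod along y, one of three alike but for the pitch, 8, 10 or 12 mm (not told which); 272 mm long, 34 mm over the crests, 27 mm at the root. Origin: middle of its axis, 36 mm above the table. It cannot turn or slide. Where its crests stand along y, and which rod lies in front, differ each time and are not told.
- rod_q: fixed grey plastic threaded rod along y, one of three alike but for the pitch, 8, 10 or 12 mm (not told which); 272 mm long, 34 mm over the crests, 27 mm at the root. Origin: middle of its axis, 36 mm above the table. It cannot turn or slide. Where its crests stand along y, and which rod lies in front, differ each time and are not told.
- rod_r: fixed grey plastic threaded rod along y, one of three alike but for the pitch, 8, 10 or 12 mm (not told which); 272 mm long, 34 mm over the crests, 27 mm at the root. Origin: middle of its axis, 36 mm above the table. It cannot turn or slide. Where its crests stand along y, and which rod lies in front, differ each time and are not told.
- weight_1: bystander: purple plastic balloon weight, 48 mm across, 53 mm high, 90 g, loose, one of four in a row. Origin: centre of the underside.
- weight_2: bystander: purple plastic balloon weight, 48 mm across, 53 mm high, 90 g, loose, one of four in a row. Origin: centre of the underside.
- weight_3: bystander: purple plastic balloon weight, 48 mm across, 53 mm high, 90 g, loose, one of four in a row. Origin: centre of the underside.
- weight_4: bystander: purple plastic balloon weight, 48 mm across, 53 mm high, 90 g, loose, one of four in a row. Origin: centre of the underside.
- hurricane_cup: bystander: frosted glass hurricane cup, 84 mm across, 110 mm high, 220 g, loose. Origin: centre of the underside.
- tin: bystander: steel tea-light tin with a flip-top lid (shut), 63 mm across, 40 mm high, loose. Origin: centre of the underside.
- pump: bystander: pink plastic balloon hand pump lying on its side along its x, about 300 mm long, 54 mm high, 180 g, loose. Origin: on its underside near the middle.
- spool: bystander: white spool of paper ribbon standing on its flange, 60 mm across, 40 mm high, 60 g, loose. Origin: centre of the underside.
Things that resemble listed ones, but are neither listed nor needed, are in the scene too. Leave any brown or purple look-alike of the comb_a alone.

How it is judged:
At the end, for the whole second after the job is handed in: One comb is on the front rod, teeth fully home: origin 15.2-19 mm below the rod's axis (16.5 = home), within 6 mm sideways and 40 mm along of its middle, upright to 0.15 rad, along the rod to 0.12 rad; the other two stand in the tray, feet on its floor, upright to 0.15 rad; all still ((((z of comb_a in the frame of front_rod between -0.019 and -0.0152 m and x of comb_a in the frame of front_rod between -0.006 and 0.006 m and y of comb_a in the frame of front_rod between -0.04 and 0.04 m and angle between comb_a's own z axis and vertical below 0.15 rad and angle between the y axis of comb_a and the y axis of rack, either way round below 0.12 rad and linear speed of comb_a below 0.02 m/s) and (x of comb_b in the frame of tray between -0.03 and 0.03 m and y of comb_b in the frame of tray between -0.145 and 0.145 m and height (world z) of comb_b below 0.012 m and angle between comb_b's own z axis and vertical below 0.15 rad and linear speed of comb_b below 0.02 m/s) and (x of comb_c in the frame of tray between -0.03 and 0.03 m and y of comb_c in the frame of tray between -0.145 and 0.145 m and height (world z) of comb_c below 0.012 m and angle between comb_c's own z axis and vertical below 0.15 rad and linear speed of comb_c below 0.02 m/s)) or ((z of comb_b in the frame of front_rod between -0.019 and -0.0152 m and x of comb_b in the frame of front_rod between -0.006 and 0.006 m and y of comb_b in the frame of front_rod between -0.04 and 0.04 m and angle between comb_b's own z axis and vertical below 0.15 rad and angle between the y axis of comb_b and the y axis of rack, either way round below 0.12 rad and linear speed of comb_b below 0.02 m/s) and (x of comb_a in the frame of tray between -0.03 and 0.03 m and y of comb_a in the frame of tray between -0.145 and 0.145 m and height (world z) of comb_a below 0.012 m and angle between comb_a's own z axis and vertical below 0.15 rad and linear speed of comb_a below 0.02 m/s) and (x of comb_c in the frame of tray between -0.03 and 0.03 m and y of comb_c in the frame of tray between -0.145 and 0.145 m and height (world z) of comb_c below 0.012 m and angle between comb_c's own z axis and vertical below 0.15 rad and linear speed of comb_c below 0.02 m/s)) or ((z of comb_c in the frame of front_rod between -0.019 and -0.0152 m and x of comb_c in the frame of front_rod between -0.006 and 0.006 m and y of comb_c in the frame of front_rod between -0.04 and 0.04 m and angle between comb_c's own z axis and vertical below 0.15 rad and angle between the y axis of comb_c and the y axis of rack, either way round below 0.12 rad and linear speed of comb_c below 0.02 m/s) and (x of comb_a in the frame of tray between -0.03 and 0.03 m and y of comb_a in the frame of tray between -0.145 and 0.145 m and height (world z) of comb_a below 0.012 m and angle between comb_a's own z axis and vertical below 0.15 rad and linear speed of comb_a below 0.02 m/s) and (x of comb_b in the frame of tray between -0.03 and 0.03 m and y of comb_b in the frame of tray between -0.145 and 0.145 m and height (world z) of comb_b below 0.012 m and angle between comb_b's own z axis and vertical below 0.15 rad and linear speed of comb_b below 0.02 m/s)))); the robot touches nothing.
It fails at once if a comb is pressed or shoved against a rod with more than 20 N (contact force between any of comb_a, comb_b, comb_c and rod_p above 20 N or contact force between any of comb_a, comb_b, comb_c and rod_q above 20 N or contact force between any of comb_a, comb_b, comb_c and rod_r above 20 N).
It fails at once if the hand itself hits or pushes a rod with more than 10 N (contact force between any of the arm, the fingers and rod_p above 10 N or contact force between any of the arm, the fingers and rod_q above 10 N or contact force between any of the arm, the fingers and rod_r above 10 N).
It fails at once if a bystander is pushed more than 30 mm or tipped over (distance of any of weight_1, weight_2, weight_3, weight_4, hurricane_cup, tin, pump, spool from where it was at the start of the episode above 0.03 m or angle between any of weight_1, weight_2, weight_3, weight_4, hurricane_cup, tin, pump, spool's own z axis and vertical above 0.5 rad).
It also fails if it takes over 72 s, if anything falls off the work surface, if the arm or the gripper's body presses on something with over 40 N, if the wrist force passes 120 N, or if a joint passes its speed limit or range.

ROBOT

A 6-joint arm with a two-finger parallel gripper is mounted at the origin on the work surface. World frame = base frame: x ahead of the robot, y to its left, z up, the work surface at z = 0. Lengths are in m, angles in rad, forces in N, time in s.
With the tool pointing down it reaches from about 0.325 to 0.775 m from the base axis. Payload 5.5 kg.
Tool frame: the origin (TCP) lies midway between the tips of the shut fingers; the grasp point (between the pads) lies 19 mm behind it; z points along the fingers, y is the line along which they close (so a half turn about z gives the same grasp; the last joint's range is limited). The gripper opens to 88 mm and grips with 3 to 60 N. Pads are 20 mm wide; open, the fingers measure 115 mm over their backs; the gripper's body (75 mm by 178 mm) begins 61 mm behind the grasp point.
Start: joints at [-1.291, 0.091, 1.231, -0, 1.82, -0.057], TCP at [0.198, -0.566, 0.223] pointing down, gripper open.
Joint ranges: [-2.87, 2.87], [-0.86, 2.18], [0.17, 2.46], [-1.51, 4.65], [0.06, 2.69], [-2.65, 2.65]. Speed limits (rad/s): [2.57, 2.57, 3.01, 3.14, 3.14, 3.14].

INTERFACE

Orientations are given as a 3x3 rotation matrix whose columns are the frame's x, y, z axes.
In Python, from station import arm, cams, ticket gives the robot as it stands.
- The arm moves only by the tool move_arm, never from a script. Its argument "deltas" is a list of rows, each a list of 2 entries, a list of its own where there are three numbers: the shift along the tool's x, y, z in units of 30 mm (1.0 is 30 mm), then the turn, a rotation vector about the tool's x, y, z in units of 8 degrees (1.0 is 8 degrees). A call has 1 to 12 rows; each row shifts and turns the commanded pose from where the row before left it, along the tool's axes as they then stand; what a row does not reach is not made up. A row lasts 1/10 s, in which the tool goes at most 50 mm and 8.59 degrees, less where a joint would pass 70% of its speed; a pose out of reach is approached as far as the arm can. A call is refused whole if a number of a shift passes 1 or a number of a turn 1, either way. A call with a gripper value outside its range is refused whole. "fingers" is the opening in per cent of the stroke, from 0 (shut) to 100 (fully open), set as the call begins (left out, the last holds). The fingers move at their own pace and stop on an object; the grip force is fixed at half the most. Time passes only in rows, so rows that do not move let the fingers close. It gives the time, the measured TCP pose, the force, the opening and the grip force at its end, in the units of the state.
- arm.observe(): the state, without advancing time (a new reading comes with each control period).
- cams.read_camera(name): name is "scene" or "top"; returns the picture (480x640x3 uint8, red, green, blue); there is no depth.
- cams.get_calibration(name): a dict with "K" (3x3 intrinsics, pixels), "dist_coeffs" ([k1, k2, p1, p2, k3] as OpenCV has them; the pictures are not rectified), "R" (3x3) and "t" (3): a world point X has camera coordinates R X + t. Camera axes: x right, y down, z forward; pixel columns grow to the right and rows downward; lengths in m; the calibration is good to about 2 mm. A picture is of the moment at which its call begins. get_calibration takes no time and is no camera call.
- ticket.finish_job(): hands the job in; it is judged then, once.
The state is a dict: "time": time; "qpos": joint angles; "qd": joint speeds; "joint_efforts": joint torques, N m; "position": TCP position; "orientation": TCP orientation; "contact_force": force on the tool from outside, world axes, zero at the start; "wrist_torque": the same for the moment, N m; "gripper_width": finger opening in m; "gripper_force": force on a finger pad.
Only numpy, scipy, OpenCV 4.12 (cv2) and the standard library are available. Lean on these libraries where they do the work, as an engineer would, in place of code of your own. Each camera call takes 0.05 s, during which the arm holds its last target. There are 200 camera calls.

## Working session

There is one attempt and no reset: what is moved stays moved. The work goes in short steps, Python scripts to look and compute and a tool call to move; the robot and the scene stay as the last step left them, time stands still between calls to the robot, and variables do not carry over. Pictures are saved under pics/ and viewed, at most 10 in all, crops included, and the job is handed in when it is done.

Besides the shell and the picture viewer there is one more tool, called after ">>>" as a command line: name --argument value ..., lists and objects as JSON in quotes. move_arm: Moves the arm, as the interface text tells. Its arguments: {"type":"object","properties":{"deltas":{"type":"array"},"fingers":{"type":"number"}},"required":["deltas"]}

```bash
mkdir -p pics; python3 - <<'E'
from station import arm,cams
import cv2,numpy as np
for n in("scene","top"):
    im=cams.read_camera(n);cv2.imwrite(f"pics/{n}0.png",im[:,:,::-1])
    c=cams.get_calibration(n);print(n,np.round(c["K"],1).tolist(),c["dist_coeffs"],np.round(c["R"],3).tolist(),np.round(c["t"],3))
print(arm.observe())
E
```

```text
scene [[470.8, 0.0, 324.2], [0.0, 470.8, 241.6], [0.0, 0.0, 1.0]] [-0.04571508  0.          0.          0.          0.        ] [[0.268, 0.963, 0.004], [0.832, -0.23, -0.504], [-0.485, 0.139, -0.863]] [-0.196 -0.419  1.422]
top [[458.2, 0.0, 313.7], [0.0, 458.2, 240.2], [0.0, 0.0, 1.0]] [-0.05565339  0.          0.          0.          0.        ] [[-0.023, -1.0, 0.019], [-0.997, 0.021, -0.074], [0.073, -0.021, -0.997]] [0.067 0.553 1.114]
{'time': 0.1, 'qpos': array([-1.29066029e+00,  9.17980281e-02,  1.23175494e+00,  8.24725526e-06,
        1.81978361e+00, -5.66897692e-02]), 'qd': array([-1.16799243e-03, -1.40788516e-03, -2.96700806e-03, -5.22569579e-05,
        1.04168739e-03,  1.22986895e-03]), 'joint_efforts': array([ 2.99852589e-03, -4.47858882e+01, -4.07567847e+01,  7.00600818e-02,
        2.84444913e-02, -1.17020973e-04]), 'position': array([ 0.19823116, -0.56603471,  0.22161723]), 'orientation': array([[ 9.43807824e-01,  3.30494427e-01, -4.74490113e-04],
       [ 3.30494751e-01, -9.43806338e-01,  1.67815278e-03],
       [ 1.06793366e-04, -1.74067021e-03, -9.99998479e-01]]), 'contact_force': array([ 0.48482012, -0.22908969,  0.06494988]), 'wrist_torque': array([-0.04622569, -0.04968926, -0.03550111]), 'gripper_force': 0.0, 'gripper_width': 0.08790488098056368}
```

View pics/scene0.png

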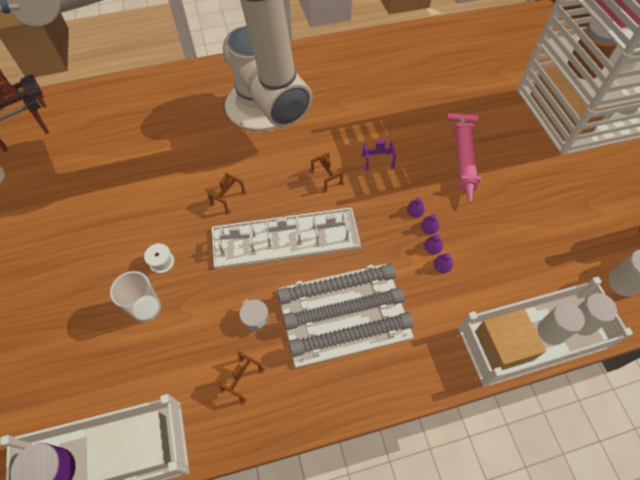

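View pics/top0.png

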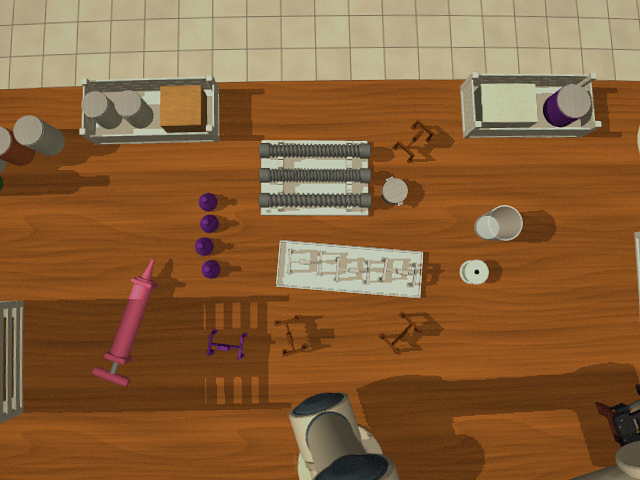

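The front rod is the lowest of the three in the top view, at row ~200, columns 260–370. The tray with the silver combs is at about (350,268) in the top view and (285,238) in the scene view. Brown and purple look-alikes stand outside the tray. I'll enlarge the tray and rack in both views.

```bash
cat > h.py <<'E'
import numpy as np,cv2
from station import arm,cams
C={n:{k:np.array(v,float) for k,v in cams.get_calibration(n).items() if k in("K","dist_coeffs","R","t")} for n in("scene","top")}
def ray(n,p):
    c=C[n];u=cv2.undistortPoints(np.array(p,float).reshape(-1,1,2),c["K"],c["dist_coeffs"])[:,0]
    return -c["R"].T@c["t"],np.c_[u,np.ones(len(u))]@c["R"]
def plane(n,p,z):
    o,d=ray(n,p);return o+d*((z-o[2])/d[:,2])[:,None]
def proj(n,X):
    c=C[n];return cv2.projectPoints(np.array(X,float).reshape(-1,1,3),cv2.Rodrigues(c["R"])[0],c["t"],c["K"],c["dist_coeffs"])[0][:,0]
def two(p,q): # top px, scene px -> midpoint, gap
    o1,d1=ray("top",p);o2,d2=ray("scene",q);d1,d2=d1[0],d2[0]
    s=np.linalg.lstsq(np.c_[d1,-d2],o2-o1,rcond=None)[0];a,b=o1+s[0]*d1,o2+s[1]*d2
    return (a+b)/2,np.linalg.norm(a-b)
def crop(n,im,x0,y0,w,h,k):return cv2.resize(im[y0:y0+h,x0:x0+w,::-1],None,fx=k,fy=k,interpolation=cv2.INTER_CUBIC)
E
python3 - <<'E'
from h import *
t=cv2.imread("pics/top0.png")[:,:,::-1];s=cv2.imread("pics/scene0.png")[:,:,::-1]
a=crop("top",t,270,235,160,66,5);b=crop("scene",s,205,205,160,66,5)
cv2.imwrite("pics/tray.png",np.vstack([a,b]))
a=crop("top",t,250,180,160,40,5);b=crop("scene",s,270,260,160,80,5)
cv2.imwrite("pics/rack.png",np.vstack([a,b]))
E
```

```text
(no output)
```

View pics/tray.png

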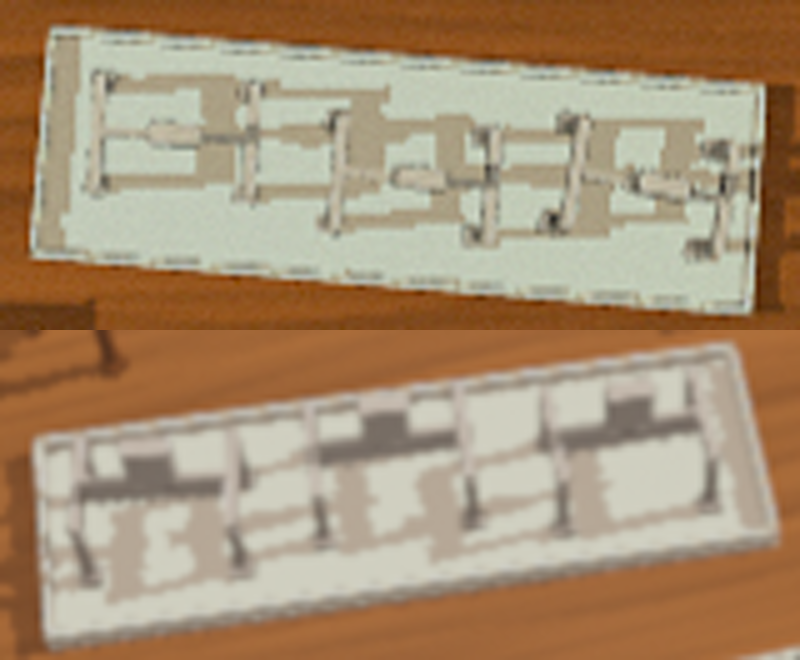

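View pics/rack.png

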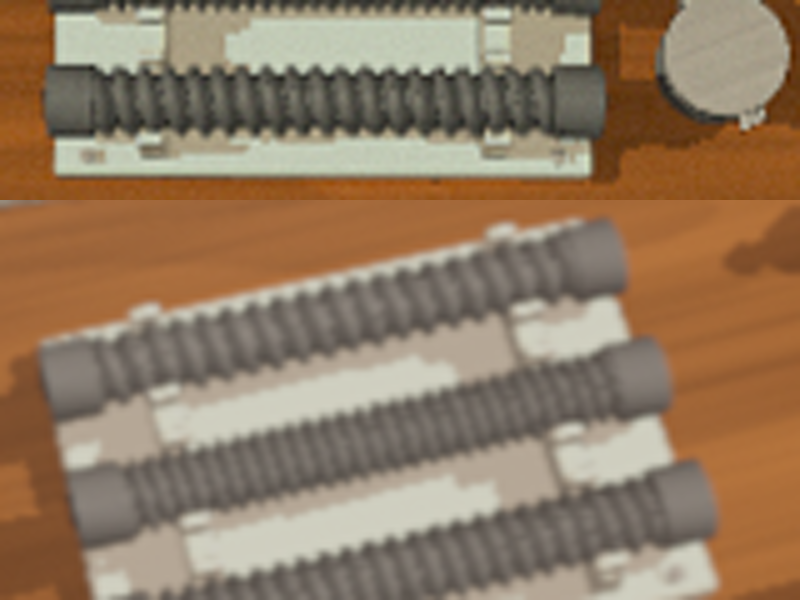

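The tray crop shows the three silver combs, with tabs at crop pixels (174,133), (418,178) and (663,185) in the top view. The rack crop shows the front rod from (45,100) to (603,102), with coarse crests about 24 px apart. Next I'll work out positions and use a spectrum to suggest which comb to try first.

```bash
python3 - <<'E'
from h import *
np.set_printoptions(precision=4,suppress=True)
T=lambda x,y:(270+(x-2)/5,235+(y-2)/5)
S=lambda x,y:(205+(x-2)/5,205+(y-332)/5)
for n,tab,b1,b2,st in(("L",(174,133),(98,132),(251,142),(632,385)),("M",(418,178),(339,171),(491,186),(385,400)),("R",(663,185),(577,174),(727,200),(150,452))):
    P=plane("top",[T(*tab)],.084)[0];B=plane("top",[T(*b1),T(*b2)],.054);d=B[0]-B[1]
    print(n,"tab",P,"barmid",B.mean(0),"len",np.hypot(*d[:2]),"yaw(deg of comb y from world y)",np.degrees(np.arctan2(-d[0],d[1])),"two",two(T(*tab),S(*st)))
print("tray corners",plane("top",[T(50,28),T(763,85),T(752,313),T(32,258)],.014))
R=lambda x,y:(250+(x-2)/5,180+(y-2)/5)
E_=plane("top",[R(45,100),R(603,102)],.036);print("rod ends",E_,E_.mean(0),"yaw",np.degrees(np.arctan2(-(E_[0]-E_[1])[0],(E_[0]-E_[1])[1])))
print("board corner",plane("top",[R(53,177),R(592,177)],.014))
# pitch spectra by sampling along world lines
def spec(n,im,P0,P1,offs,ps=(6,7,8,9,10,11,12,13,14)):
    g=cv2.cvtColor(im,cv2.COLOR_BGR2GRAY).astype(np.float32);L=np.linalg.norm(P1-P0);s=np.linspace(0,1,400);pw=np.zeros(len(ps))
    for o in offs:
        px=proj(n,P0+(P1-P0)*s[:,None]+o).astype(np.float32)
        v=cv2.remap(g,px[None,:,0],px[None,:,1],cv2.INTER_CUBIC)[0];v=v-np.polyval(np.polyfit(s,v,3),s);v*=np.hanning(400)
        pw+=[abs((v*np.exp(2j*np.pi*s*L*1000/p)).mean())**2 for p in ps]
    return np.c_[ps,np.sqrt(pw)].T
t=cv2.imread("pics/top0.png");s=cv2.imread("pics/scene0.png")
m=E_.mean(0);u=(E_[0]-E_[1])/np.linalg.norm(E_[0]-E_[1])
for n,im in(("top",t),("scene",s)):
    print("rod",n);print(spec(n,im,m-u*.1,m+u*.1,[[dx,0,.012] for dx in(-.012,-.008,0,.008,.012)]))
for n,tab,b1,b2 in(("L",(174,133),(98,132),(251,142)),("M",(418,178),(339,171),(491,186)),("R",(663,185),(577,174),(727,200))):
    B=plane("top",[T(*b1),T(*b2)],.054);u=(B[0]-B[1])/np.linalg.norm(B[0]-B[1]);c=B.mean(0);c[2]=.036
    print("comb",n);print(spec("scene",s,c-u*.034,c+u*.034,[[0,0,dz] for dz in(-.006,-.004,-.002,0,.002)]))
E
```

```text
L tab [0.5016 0.0784 0.084 ] barmid [0.5005 0.0782 0.054 ] len 0.07327446824594143 yaw(deg of comb y from world y) -5.0098741103140485 two (array([0.5019, 0.0792, 0.0831]), np.float64(0.0017804764960786374))
M tab [ 0.4781 -0.0347  0.084 ] barmid [ 0.4781 -0.0364  0.054 ] len 0.0732408675023515 yaw(deg of comb y from world y) -6.948606474079278 two (array([ 0.4781, -0.0349,  0.0815]), np.float64(0.00016237281421513098))
R tab [ 0.4721 -0.1493  0.084 ] barmid [ 0.4713 -0.1504  0.054 ] len 0.07350811666378619 yaw(deg of comb y from world y) -11.145033276317841 two (array([ 0.4726, -0.1494,  0.0756]), np.float64(0.003591070635047363))
tray corners [[ 0.557   0.1389  0.014 ]
 [ 0.5208 -0.2165  0.014 ]
 [ 0.4076 -0.2066  0.014 ]
 [ 0.4434  0.1497  0.014 ]]
rod ends [[ 0.6562  0.1874  0.036 ]
 [ 0.6498 -0.0868  0.036 ]] [0.653  0.0503 0.036 ] yaw -1.3327555701405662
board corner [[ 0.621   0.1861  0.014 ]
 [ 0.6155 -0.0832  0.014 ]]
rod top
[[ 6.      7.      8.      9.     10.     11.     12.     13.     14.    ]
 [ 2.9458  0.8469  0.7433  0.7034  1.1184  2.6861 14.5515  4.1537  1.1766]]
rod scene
[[ 6.      7.      8.      9.     10.     11.     12.     13.     14.    ]
 [ 0.3004  0.281   0.1178  0.2986  0.6154  2.2917  8.9662  2.2935  0.5242]]
comb L
[[ 6.      7.      8.      9.     10.     11.     12.     13.     14.    ]
 [ 0.1067  0.1289  0.2194  0.4032  0.6498  1.6833  2.1697  2.1077  1.8168]]
comb M
[[ 6.      7.      8.      9.     10.     11.     12.     13.     14.    ]
 [ 0.0714  0.2545  0.1941  0.7991  1.2938  0.9892  0.5789  0.5402  0.6324]]
comb R
[[ 6.      7.      8.      9.     10.     11.     12.     13.     14.    ]
 [ 0.1431  0.8837  2.0083  1.1821  0.7798  0.7937  0.9938  1.2637  1.4448]]
```

The spectra agree: the front rod has a 12 mm pitch, and the left comb (highest y, top px ~(304,261)) matches it at 12 mm. The other two read 10 mm (M) and 8 mm (R). All three tray combs are silver, and the brown and purple look-alikes are outside the tray, so I'll try L first and let the seating confirm it. I'll turn the tool now.

>>> move_arm --deltas '[[[0,0,0],[0,0,-0.91]],[[0,0,0],[0,0,-0.91]],[[0,0,0],[0,0,-0.91]],[[0,0,0],[0,0,-0.91]],[[0,0,0],[0,0,-0.91]],[[0,0,0],[0,0,-0.91]],[[0,0,0],[0,0,-0.91]],[[0,0,0],[0,0,-0.92]],[[0,0,0],[0,0,-0.92]],[[0,0,0],[0,0,0]]]' --fingers 50

```text
time: 1.1
position: [0.1982, -0.5662, 0.222]
orientation: [[0.086, 0.996, -0.0], [0.996, -0.086, 0.001], [0.001, -0.0, -1.0]]
contact_force: [-0.3, -0.2, 0.2]
gripper_width: 0.0439
gripper_force: 0.0
```

```bash
cat >> h.py <<'E'
def go(x,y,z,ang=None):
    s=arm.observe();R=s["orientation"];d=R.T@(np.array([x,y,z])-s["position"])/.03
    a=np.degrees(np.arctan2(R[1,0],R[0,0]))
    print("t",round(s["time"],2),"pos",np.round(s["position"],4),"F",np.round(s["contact_force"],1),"w",round(s["gripper_width"],4),"toolx ang",round(a,2),"tilt",np.round(R[2,:2],4))
    print("shift units",np.round(d,2),"turn z units",None if ang is None else round(-(ang-a)/8,2))
E
python3 -c "
from h import *
go(.5015,.0785,.13,85)"
```

```text
t 1.1 pos [ 0.1982 -0.5662  0.222 ] F [-0.3 -0.2  0.2] w 0.0439 toolx ang 85.04 tilt [ 0.001  -0.0004]
shift units [22.28  8.21  3.09] turn z units 0.0
```

>>> move_arm --deltas '[[[0.93,0.34,0],[0,0,0]],[[0.93,0.34,0],[0,0,0]],[[0.93,0.34,0],[0,0,0]],[[0.93,0.34,0],[0,0,0]],[[0.93,0.34,0],[0,0,0]],[[0.93,0.34,0],[0,0,0]],[[0.93,0.34,0],[0,0,0]],[[0.93,0.34,0],[0,0,0]],[[0.93,0.34,0],[0,0,0]],[[0.93,0.34,0],[0,0,0]],[[0.93,0.34,0],[0,0,0]],[[0.93,0.34,0],[0,0,0]]]'

```text
time: 2.3
position: [0.3498, -0.2423, 0.2225]
orientation: [[0.092, 0.996, 0.0], [0.996, -0.092, 0.0], [0.0, -0.0, -1.0]]
contact_force: [-0.4, -1.4, -0.9]
gripper_width: 0.0439
gripper_force: 0.0
```

>>> move_arm --deltas '[[[0.93,0.34,0.2],[0,0,0]],[[0.93,0.34,0.2],[0,0,0]],[[0.93,0.34,0.2],[0,0,0]],[[0.93,0.34,0.2],[0,0,0]],[[0.93,0.34,0.2],[0,0,0]],[[0.93,0.34,0.2],[0,0,0]],[[0.93,0.34,0.2],[0,0,0]],[[0.93,0.34,0.2],[0,0,0]],[[0.93,0.34,0.2],[0,0,0]],[[0.93,0.34,0.2],[0,0,0]],[[0.93,0.34,0.2],[0,0,0]],[[0,0,0],[0,0,0]]]'

```text
time: 3.5
position: [0.4881, 0.0549, 0.155]
orientation: [[0.088, 0.996, -0.003], [0.996, -0.088, 0.001], [0.001, -0.003, -1.0]]
contact_force: [-0.3, -0.4, -0.4]
gripper_width: 0.0439
gripper_force: 0.0
```

```bash
python3 -c "
from h import *
go(.5015,.0785,.051,85)"
```

```text
t 3.5 pos [0.4881 0.0549 0.155 ] F [-0.3 -0.4 -0.4] w 0.0439 toolx ang 84.98 tilt [ 0.0007 -0.0027]
shift units [0.82 0.38 3.47] turn z units -0.0
```

>>> move_arm --deltas '[[[0.41,0.19,0.5],[0,0,0]],[[0.41,0.19,0.5],[0,0,0]],[[0,0,0.5],[0,0,0]],[[0,0,0.5],[0,0,0]],[[0,0,0.5],[0,0,0]],[[0,0,0.5],[0,0,0]],[[0,0,0.3],[0,0,0]],[[0,0,0.2],[0,0,0]],[[0,0,0],[0,0,0]]]'

```text
time: 4.4
position: [0.5012, 0.0757, 0.0508]
orientation: [[0.088, 0.996, -0.001], [0.996, -0.088, -0.0], [-0.0, -0.001, -1.0]]
contact_force: [1.2, -1.4, -0.2]
gripper_width: 0.044
gripper_force: 0.0
```

>>> move_arm --deltas '[[[0,0,0],[0,0,0]],[[0,0,0],[0,0,0]],[[0,0,0],[0,0,0]],[[0,0,0],[0,0,0]],[[0,0,0],[0,0,0]],[[0,0,0],[0,0,0]]]' --fingers 0

```text
time: 5.0
position: [0.5017, 0.0759, 0.0518]
orientation: [[0.088, 0.996, 0.0], [0.996, -0.088, 0.0], [0.0, 0.0, -1.0]]
contact_force: [0.6, 0.8, 1.4]
gripper_width: 0.0098
gripper_force: 30.0
```

```bash
python3 - <<'E'
from h import *
go(.5015,.0785,.14,88.7)
a=crop("top",cams.read_camera("top"),260,170,150,120,4);b=crop("scene",cams.read_camera("scene"),205,195,200,120,4)
b=cv2.copyMakeBorder(b[:,:600],0,0,0,0,0)
cv2.imwrite("pics/g1.png",cv2.resize(np.vstack([a,b]),None,fx=.62,fy=.62))
E
```

```text
t 5.0 pos [0.5017 0.0759 0.0518] F [0.6 0.8 1.4] w 0.0098 toolx ang 84.98 tilt [0.0001 0.0002]
shift units [ 0.08 -0.01 -2.94] turn z units -0.47
```

View pics/g1.png

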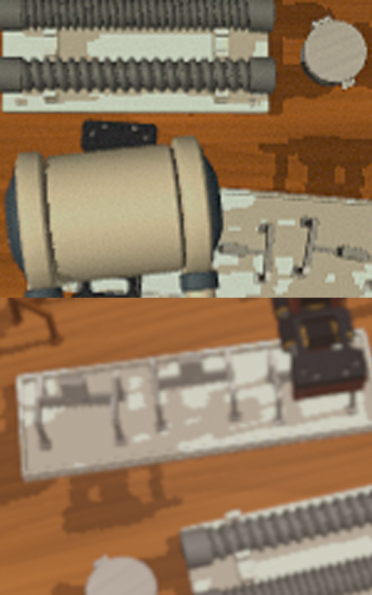

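The gripper holds the tab at a 9.8 mm opening, with the fingers centred over the left comb. Next: lift and turn parallel to the rod.

>>> move_arm --deltas '[[[0,0,-0.3],[0,0,0]],[[0,0,-0.6],[0,0,0]],[[0,0,-0.6],[0,0,0]],[[0,0,-0.6],[0,0,-0.23]],[[0,0,-0.6],[0,0,-0.23]],[[0,0,0],[0,0,0]]]'

```text
time: 5.7
position: [0.503, 0.076, 0.1359]
orientation: [[0.023, 1.0, 0.005], [1.0, -0.023, 0.0], [0.001, 0.005, -1.0]]
contact_force: [-0.3, 0.6, 0.3]
gripper_width: 0.01
gripper_force: 30.0
```

```bash
python3 - <<'E'
from h import *
go(.653,.048,.10,88.7)
Q=lambda x,y:(270+(x-2)/5,260+(y-202)/5)
print(plane("scene",[Q(72,380),Q(597,258)],.036))
R=lambda x,y:(250+(x-2)/5,180+(y-2)/5)
print(plane("top",[R(72,100),R(578,101)],.036))
E
```

```text
t 5.7 pos [0.503  0.076  0.1359] F [-0.3  0.6  0.3] w 0.01 toolx ang 88.67 tilt [0.0005 0.0051]
shift units [-0.82  5.01  1.22] turn z units -0.0
[[ 0.65237174 -0.0727688   0.036     ]
 [ 0.65743565  0.17711546  0.036     ]]
[[ 0.655941    0.17419957  0.036     ]
 [ 0.65056268 -0.07442843  0.036     ]]
```

>>> move_arm --deltas '[[[-0.1,0.5,0],[0,0,0]],[[-0.12,0.8,0],[0,0,0]],[[-0.12,0.8,0],[0,0,0]],[[-0.12,0.8,0],[0,0,0]],[[-0.12,0.8,0],[0,0,0]],[[-0.12,0.8,0],[0,0,0]],[[-0.12,0.5,0],[0,0,0]],[[0,0,0],[0,0,0]],[[0,0,0.5],[0,0,0]],[[0,0,0.4],[0,0,0]],[[0,0,0],[0,0,0]]]'

```text
time: 6.8
position: [0.6488, 0.048, 0.1017]
orientation: [[0.023, 1.0, -0.006], [1.0, -0.023, -0.0], [-0.0, -0.006, -1.0]]
contact_force: [-0.5, 0.3, -2.3]
gripper_width: 0.0098
gripper_force: 30.0
```

```bash
python3 - <<'E'
from h import *
go(.654,.048,.070,88.7)
a=crop("top",cams.read_camera("top"),250,150,140,75,4);b=crop("scene",cams.read_camera("scene"),265,240,140,75,4)
cv2.imwrite("pics/r1.png",np.vstack([a,b]))
E
```

```text
t 6.8 pos [0.6488 0.048  0.1017] F [-0.5  0.3 -2.3] w 0.0098 toolx ang 88.66 tilt [-0.0002 -0.0059]
shift units [0.   0.18 1.06] turn z units -0.0
```

View pics/r1.png

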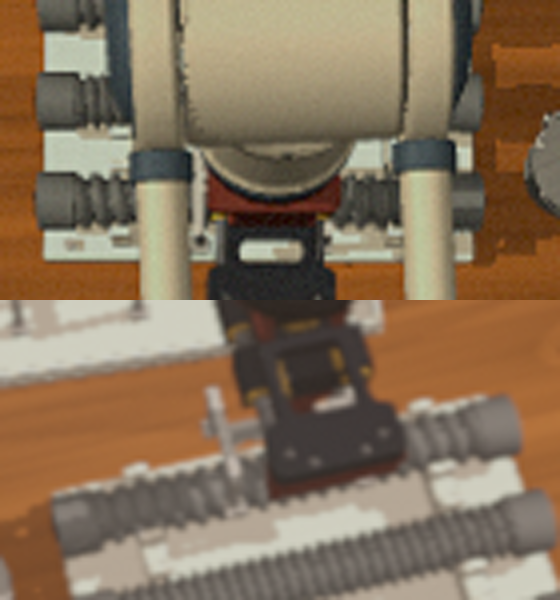

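The comb hangs above the front rod, with its left bar near (210,225) in the top crop. I'll nudge +x, settle, then lower in small steps.

>>> move_arm --deltas '[[[0,0.08,0],[0,0,0]],[[0,0.08,0],[0,0,0]],[[0,0,0],[0,0,0]],[[0,0,0],[0,0,0]],[[0,0,0],[0,0,0]]]'

```text
time: 7.4
position: [0.6559, 0.0477, 0.1057]
orientation: [[0.023, 1.0, 0.0], [1.0, -0.023, 0.0], [0.0, 0.0, -1.0]]
contact_force: [0.4, -0.8, -1.6]
gripper_width: 0.0098
gripper_force: 30.0
```

```bash
python3 - <<'E'
from h import *
go(.654,.048,.075,88.7)
E
```

```text
t 7.4 pos [0.6559 0.0477 0.1057] F [ 0.4 -0.8 -1.6] w 0.0098 toolx ang 88.66 tilt [0.     0.0001]
shift units [ 0.01 -0.06  1.02] turn z units -0.01
```

>>> move_arm --deltas '[[[0,-0.06,0.0],[0,0,0]],[[0,0,0.1],[0,0,0]],[[0,0,0.1],[0,0,0]],[[0,0,0.1],[0,0,0]],[[0,0,0.1],[0,0,0]],[[0,0,0.1],[0,0,0]],[[0,0,0.1],[0,0,0]],[[0,0,0.1],[0,0,0]],[[0,0,0.1],[0,0,0]],[[0,0,0],[0,0,0]],[[0,0,0],[0,0,0]],[[0,0,0],[0,0,0]]]'

```text
time: 8.6
position: [0.6542, 0.0477, 0.0819]
orientation: [[0.023, 1.0, 0.0], [1.0, -0.023, 0.0], [0.0, 0.0, -1.0]]
contact_force: [0.6, -0.3, -1.2]
gripper_width: 0.0102
gripper_force: 30.0
```

```bash
python3 - <<'E'
from h import *
go(.654,.048,.070,88.7)
E
```

```text
t 8.6 pos [0.6542 0.0477 0.0819] F [ 0.6 -0.3 -1.2] w 0.0102 toolx ang 88.66 tilt [0.     0.0004]
shift units [ 0.01 -0.01  0.4 ] turn z units -0.01
```

>>> move_arm --deltas '[[[0,0,0.05],[0,0,0]],[[0,0,0.05],[0,0,0]],[[0,0,0.05],[0,0,0]],[[0,0,0.05],[0,0,0]],[[0,0,0.05],[0,0,0]],[[0,0,0.04],[0,0,0]],[[0,0,0],[0,0,0]],[[0,0,0],[0,0,0]]]'

```text
time: 9.4
position: [0.6541, 0.0477, 0.0729]
orientation: [[0.023, 1.0, 0.0], [1.0, -0.023, -0.0], [-0.0, 0.0, -1.0]]
contact_force: [-0.3, 0.9, -1.0]
gripper_width: 0.01
gripper_force: 30.0
```

>>> move_arm --deltas '[[[0,0,0.02],[0,0,0]],[[0,0,0.02],[0,0,0]],[[0,0,0],[0,0,0]],[[0,0,0],[0,0,0]]]'

```text
time: 9.8
position: [0.6541, 0.0477, 0.0717]
orientation: [[0.023, 1.0, 0.0], [1.0, -0.023, 0.0], [0.0, 0.0, -1.0]]
contact_force: [-0.4, -0.1, -2.1]
gripper_width: 0.0092
gripper_force: 30.0
```

>>> move_arm --deltas '[[[0,0,0.02],[0,0,0]],[[0,0,0.0],[0,0,0]],[[0,0,0],[0,0,0]]]'

```text
time: 10.1
position: [0.654, 0.0477, 0.0711]
orientation: [[0.023, 1.0, -0.0], [1.0, -0.023, 0.0], [0.0, -0.0, -1.0]]
contact_force: [0.4, -0.1, -1.5]
gripper_width: 0.01
gripper_force: 30.0
```

>>> move_arm --deltas '[[[0,0,0.02],[0,0,0]],[[0,0,0.0],[0,0,0]],[[0,0,0],[0,0,0]]]'

```text
time: 10.4
position: [0.654, 0.0477, 0.0705]
orientation: [[0.023, 1.0, -0.0], [1.0, -0.023, -0.0], [-0.0, -0.0, -1.0]]
contact_force: [0.4, -0.2, -1.9]
gripper_width: 0.0094
gripper_force: 30.0
```

>>> move_arm --deltas '[[[0,0,0.01],[0,0,0]],[[0,0,0.0],[0,0,0]],[[0,0,0],[0,0,0]]]'

```text
time: 10.7
position: [0.6541, 0.0477, 0.0702]
orientation: [[0.023, 1.0, -0.0], [1.0, -0.023, -0.0], [-0.0, -0.0, -1.0]]
contact_force: [0.6, 0.0, -1.7]
gripper_width: 0.0099
gripper_force: 30.0
```

>>> move_arm --deltas '[[[0,0,0.02],[0,0,0]],[[0,0,0.0],[0,0,0]],[[0,0,0],[0,0,0]]]'

```text
time: 11.0
position: [0.6541, 0.0477, 0.0696]
orientation: [[0.024, 1.0, 0.0], [1.0, -0.024, 0.0], [0.0, 0.0, -1.0]]
contact_force: [-0.1, -0.2, -1.3]
gripper_width: 0.01
gripper_force: 30.0
```

>>> move_arm --deltas '[[[0,0,0.02],[0,0,0]],[[0,0,0.0],[0,0,0]],[[0,0,0],[0,0,0]]]'

```text
time: 11.3
position: [0.654, 0.0477, 0.069]
orientation: [[0.023, 1.0, -0.0], [1.0, -0.023, 0.0], [0.0, -0.0, -1.0]]
contact_force: [-0.3, -0.6, -0.8]
gripper_width: 0.01
gripper_force: 30.0
```

>>> move_arm --deltas '[[[0,0,0.01],[0,0,0]],[[0,0,0.0],[0,0,0]],[[0,0,0],[0,0,0]]]'

```text
time: 11.6
position: [0.6541, 0.0477, 0.0687]
orientation: [[0.023, 1.0, 0.0], [1.0, -0.023, 0.0], [0.0, 0.0, -1.0]]
contact_force: [0.3, 0.4, -1.5]
gripper_width: 0.0099
gripper_force: 30.0
```

>>> move_arm --deltas '[[[0,0,0.01],[0,0,0]],[[0,0,0.0],[0,0,0]],[[0,0,0],[0,0,0]]]'

```text
time: 11.9
position: [0.654, 0.0477, 0.0684]
orientation: [[0.023, 1.0, -0.0], [1.0, -0.023, -0.0], [-0.0, -0.0, -1.0]]
contact_force: [0.3, -0.3, -1.9]
gripper_width: 0.0098
gripper_force: 30.0
```

>>> move_arm --deltas '[[[0,0,0.01],[0,0,0]],[[0,0,0.0],[0,0,0]],[[0,0,0],[0,0,0]]]'

```text
time: 12.2
position: [0.654, 0.0477, 0.0681]
orientation: [[0.023, 1.0, -0.0], [1.0, -0.023, 0.0], [0.0, -0.0, -1.0]]
contact_force: [-0.3, 0.7, -1.2]
gripper_width: 0.0102
gripper_force: 30.0
```

>>> move_arm --deltas '[[[0,0,0.01],[0,0,0]],[[0,0,0.0],[0,0,0]],[[0,0,0.01],[0,0,0]],[[0,0,0],[0,0,0]],[[0,0,0],[0,0,0]]]'

```text
time: 12.7
position: [0.654, 0.0477, 0.0675]
orientation: [[0.023, 1.0, -0.0], [1.0, -0.023, -0.0], [-0.0, -0.0, -1.0]]
contact_force: [0.4, -0.3, -1.8]
gripper_width: 0.0099
gripper_force: 30.0
```

>>> move_arm --deltas '[[[0,0,0.01],[0,0,0]],[[0,0,0.0],[0,0,0]],[[0,0,0],[0,0,0]]]'

```text
time: 13.0
position: [0.6541, 0.0477, 0.0673]
orientation: [[0.023, 1.0, 0.0], [1.0, -0.023, 0.0], [0.0, 0.0, -1.0]]
contact_force: [-0.6, -0.3, 0.1]
gripper_width: 0.0097
gripper_force: 30.0
```

>>> move_arm --deltas '[[[0,0,0.01],[0,0,0]],[[0,0,0.0],[0,0,0]],[[0,0,0],[0,0,0]]]'

```text
time: 13.3
position: [0.6541, 0.0477, 0.0673]
orientation: [[0.023, 1.0, 0.0], [1.0, -0.023, -0.0], [0.0, 0.0, -1.0]]
contact_force: [-0.0, -0.3, 0.3]
gripper_width: 0.0099
gripper_force: 30.0
```

>>> move_arm --deltas '[[[0.02,0,0.0],[0,0,0]],[[0,0,0.0],[0,0,0]],[[0,0,0],[0,0,0]]]'

```text
time: 13.6
position: [0.6542, 0.0481, 0.0672]
orientation: [[0.024, 1.0, 0.001], [1.0, -0.024, -0.0], [-0.0, 0.001, -1.0]]
contact_force: [-0.7, -0.9, 2.7]
gripper_width: 0.0101
gripper_force: 30.0
```

>>> move_arm --deltas '[[[0.02,0,0.0],[0,0,0]],[[0,0,0.0],[0,0,0]],[[0,0,0],[0,0,0]]]'

```text
time: 13.9
position: [0.6543, 0.0484, 0.0673]
orientation: [[0.024, 1.0, 0.001], [1.0, -0.024, -0.001], [-0.001, 0.001, -1.0]]
contact_force: [-0.5, -4.1, 2.9]
gripper_width: 0.0097
gripper_force: 30.0
```

>>> move_arm --deltas '[[[-0.02,0,0.0],[0,0,0]],[[-0.02,0,0.0],[0,0,0]],[[0,0,0],[0,0,0]],[[0,0,0],[0,0,0]]]'

```text
time: 14.3
position: [0.6543, 0.0483, 0.0672]
orientation: [[0.023, 1.0, 0.001], [1.0, -0.023, 0.001], [0.001, 0.001, -1.0]]
contact_force: [0.3, 0.5, 4.3]
gripper_width: 0.0096
gripper_force: 30.0
```

>>> move_arm --deltas '[[[-0.02,0,0.0],[0,0,0]],[[0,0,0.0],[0,0,0]],[[0,0,0],[0,0,0]]]'

```text
time: 14.6
position: [0.6542, 0.0479, 0.0672]
orientation: [[0.023, 1.0, 0.001], [1.0, -0.023, 0.001], [0.001, 0.001, -1.0]]
contact_force: [-0.5, 3.6, 4.4]
gripper_width: 0.0097
gripper_force: 30.0
```

>>> move_arm --deltas '[[[-0.02,0,0.0],[0,0,0]],[[0,0,0.0],[0,0,0]],[[0,0,0],[0,0,0]]]'

```text
time: 14.9
position: [0.6542, 0.0475, 0.0672]
orientation: [[0.023, 1.0, 0.001], [1.0, -0.023, 0.002], [0.002, 0.001, -1.0]]
contact_force: [1.1, 4.6, 4.7]
gripper_width: 0.0101
gripper_force: 30.0
```

The comb stopped at TCP z = 0.0673. Its feet sat 47.8 mm below the TCP at the grasp, so the predicted heights are 0.0673 for home and 0.0708 for riding the crests. It also resists sliding both ways, so it is home. Now centre it and release.

>>> move_arm --deltas '[[[0.02,0,-0.01],[0,0,0]],[[0,0,0.0],[0,0,0]],[[0,0,0],[0,0,0]]]'

```text
time: 15.2
position: [0.6542, 0.0475, 0.0672]
orientation: [[0.023, 1.0, 0.0], [1.0, -0.023, 0.001], [0.001, 0.0, -1.0]]
contact_force: [1.3, 4.3, 3.8]
gripper_width: 0.0099
gripper_force: 30.0
```

>>> move_arm --deltas '[[[0,0,0],[0,0,0]],[[0,0,0.0],[0,0,0]],[[0,0,0],[0,0,0]],[[0,0,0],[0,0,0]],[[0,0,0],[0,0,0]]]' --fingers 40

```text
time: 15.7
position: [0.6539, 0.0468, 0.0669]
orientation: [[0.024, 1.0, -0.001], [1.0, -0.024, -0.0], [-0.0, -0.001, -1.0]]
contact_force: [0.0, -0.2, 1.1]
gripper_width: 0.035
gripper_force: 0.0
```

>>> move_arm --deltas '[[[0,0,-0.2],[0,0,0]],[[0,0,-0.4],[0,0,0]],[[0,0,-0.8],[0,0,0]],[[0,0,-0.8],[0,0,0]],[[0,-0.3,-0.8],[0,0,0]],[[0,-0.9,-0.3],[0,0,0]],[[0,-0.9,0],[0,0,0]],[[0,-0.9,0],[0,0,0]],[[0,-0.9,0],[0,0,0]],[[0,-0.9,0],[0,0,0]],[[0,-0.9,0],[0,0,0]],[[0,-0.9,0],[0,0,0]]]'

```text
time: 16.9
position: [0.4552, 0.0518, 0.1677]
orientation: [[0.023, 1.0, 0.002], [1.0, -0.023, 0.0], [0.0, 0.002, -1.0]]
contact_force: [-0.4, 0.0, 0.5]
gripper_width: 0.0352
gripper_force: 0.0
```

```bash
python3 - <<'E'
from h import *
go(.46,.048,.16)
t=cams.read_camera("top");s=cams.read_camera("scene");cv2.imwrite("pics/top1.png",t[:,:,::-1]);cv2.imwrite("pics/scene1.png",s[:,:,::-1])
a=crop("top",t,255,170,130,70,5);b=crop("scene",s,270,235,130,65,5)
cv2.imwrite("pics/s1.png",np.vstack([a[:270],b]))
E
```

```text
t 16.9 pos [0.4552 0.0518 0.1677] F [-0.4  0.   0.5] w 0.0352 toolx ang 88.66 tilt [0.0001 0.002 ]
shift units [-0.12  0.16  0.26] turn z units None
```

View pics/s1.png

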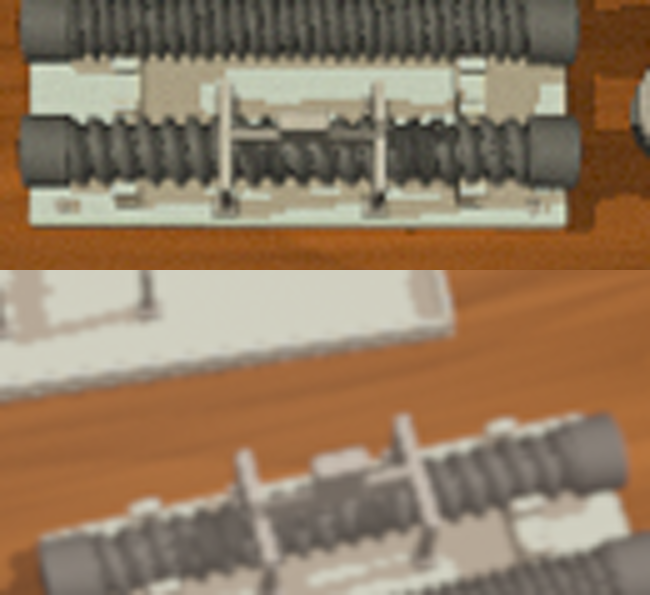

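The comb is on the front rod. In the crop its bars are at x≈225 and 378, and its tab is at (302,120) in the top view and (342,463) in the scene view. Next I'll check height, tilt and whether everything is still in place.

```bash
python3 - <<'E'
from h import *
np.set_printoptions(precision=4,suppress=True)
T=lambda x,y:(255+(x-2)/5,170+(y-2)/5);S=lambda x,y:(270+(x-2)/5,235+(y-272)/5)
print("tab top",plane("top",[T(302,120)],.0995),two(T(302,120),S(342,462)))
print("bars",plane("top",[T(225,85),T(225,193),T(378,85),T(378,193)],.0695),plane("top",[T(225,139),T(378,139)],.0695).mean(0))
print("plate top (z~.0645?)",plane("top",[T(260,133),T(350,133)],.0695))
t=cams.read_camera("top");s=cams.read_camera("scene")
cv2.imwrite("pics/z1.png",np.vstack([crop("top",t,290,180,50,37,12),crop("scene",s,310,255,50,37,12)])[:888])
im=cv2.imread("pics/z1.png");cv2.imwrite("pics/z1.png",np.hstack([im[:444],im[444:]])[:,:1200]);im=cv2.imread("pics/z1.png");cv2.imwrite("pics/z1.png",cv2.resize(im,(800,296)))
E
```

```text
tab top [[0.6571 0.0505 0.0995]] (array([0.658 , 0.0508, 0.0953]), np.float64(0.0007689636855677064))
bars [[0.68   0.0861 0.0695]
 [0.628  0.0871 0.0695]
 [0.6786 0.013  0.0695]
 [0.6266 0.0143 0.0695]] [0.6533 0.0501 0.0695]
plate top (z~.0645?) [[0.6565 0.0699 0.0695]
 [0.6557 0.027  0.0695]]
```

View pics/z1.png

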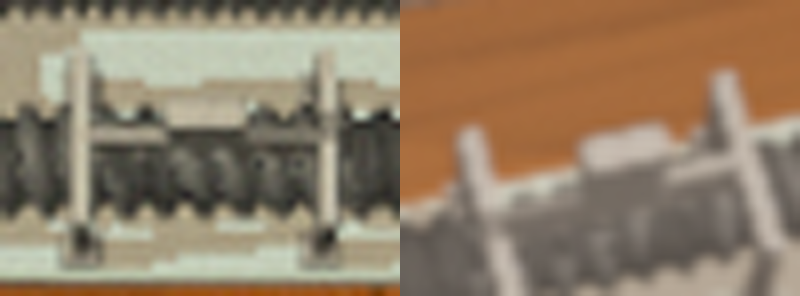

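The comb is on the rod and close to home, but the top of the tab reads about 3–4 mm toward +x of the bars. That is a lean of roughly 0.1 rad, meaning I released it about 1.3 mm too far in +x. I'll re-grip slightly nearer the robot to straighten it.

```bash
python3 -c "
from h import *
go(.6529,.0475,.155,88.7)"
```

```text
t 17.1 pos [0.4565 0.0518 0.1678] F [-0.5  0.1  0.9] w 0.035 toolx ang 88.67 tilt [0.0001 0.0031]
shift units [0.01 6.55 0.45] turn z units -0.0
```

>>> move_arm --deltas '[[[0,0.5,0],[0,0,0]],[[0,0.85,0],[0,0,0]],[[0,0.85,0],[0,0,0]],[[0,0.85,0],[0,0,0]],[[0,0.85,0],[0,0,0]],[[0,0.85,0],[0,0,0]],[[0,0.85,0],[0,0,0]],[[0,0.6,0],[0,0,0]],[[0,0.3,0.5],[0,0,0]],[[0,0,0],[0,0,0]],[[0,0,0],[0,0,0]],[[0,0,0],[0,0,0]]]'

```text
time: 18.3
position: [0.6506, 0.0472, 0.1514]
orientation: [[0.023, 1.0, -0.0], [1.0, -0.023, 0.0], [0.0, -0.0, -1.0]]
contact_force: [-0.0, -0.6, 0.6]
gripper_width: 0.0349
gripper_force: 0.0
```

```bash
python3 -c "
from h import *
go(.6529,.0475,.0673,88.7)"
```

```text
t 18.3 pos [0.6506 0.0472 0.1514] F [-0.  -0.6  0.6] w 0.0349 toolx ang 88.66 tilt [ 0.     -0.0001]
shift units [0.01 0.08 2.8 ] turn z units -0.0
```

>>> move_arm --deltas '[[[0,0.08,0.3],[0,0,0]],[[0,0,0.4],[0,0,0]],[[0,0,0.4],[0,0,0]],[[0,0,0.4],[0,0,0]],[[0,0,0.4],[0,0,0]],[[0,0,0.3],[0,0,0]],[[0,0,0.3],[0,0,0]],[[0,0,0.2],[0,0,0]],[[0,0,0.1],[0,0,0]],[[0,0,0],[0,0,0]],[[0,0,0],[0,0,0]],[[0,0,0],[0,0,0]]]'

```text
time: 19.5
position: [0.6538, 0.0472, 0.068]
orientation: [[0.023, 1.0, 0.001], [1.0, -0.023, 0.0], [0.0, 0.001, -1.0]]
contact_force: [-0.6, -0.1, 0.3]
gripper_width: 0.0349
gripper_force: 0.0
```

>>> move_arm --deltas '[[[0,0,0],[0,0,0]],[[0,0,0],[0,0,0]],[[0,0,0],[0,0,0]],[[0,0,0],[0,0,0]],[[0,0,0],[0,0,0]],[[0,0,0],[0,0,0]]]' --fingers 0

```text
time: 20.1
position: [0.6535, 0.0471, 0.0673]
orientation: [[0.023, 1.0, 0.0], [1.0, -0.023, 0.0], [0.0, 0.0, -1.0]]
contact_force: [0.0, -0.9, 0.9]
gripper_width: 0.0099
gripper_force: 30.0
```

>>> move_arm --deltas '[[[0,-0.03,0],[0,0,0]],[[0,0,0],[0,0,0]],[[0,0,0],[0,0,0]],[[0,0,0],[0,0,0]]]'

```text
time: 20.5
position: [0.6526, 0.0472, 0.0674]
orientation: [[0.023, 1.0, 0.0], [1.0, -0.023, 0.0], [0.0, 0.0, -1.0]]
contact_force: [1.1, -0.3, 2.1]
gripper_width: 0.0097
gripper_force: 30.0
```

>>> move_arm --deltas '[[[0,0,0],[0,0,0]],[[0,0,0.0],[0,0,0]],[[0,0,0],[0,0,0]],[[0,0,0],[0,0,0]],[[0,0,0],[0,0,0]]]' --fingers 40

```text
time: 21.0
position: [0.6525, 0.0472, 0.0672]
orientation: [[0.023, 1.0, -0.0], [1.0, -0.023, 0.0], [0.0, -0.0, -1.0]]
contact_force: [0.1, 0.5, 0.1]
gripper_width: 0.035
gripper_force: 0.0
```

>>> move_arm --deltas '[[[0,0,-0.2],[0,0,0]],[[0,0,-0.4],[0,0,0]],[[0,0,-0.8],[0,0,0]],[[0,0,-0.8],[0,0,0]],[[0,-0.3,-0.8],[0,0,0]],[[0,-0.9,-0.3],[0,0,0]],[[0,-0.9,0],[0,0,0]],[[0,-0.9,0],[0,0,0]],[[0,-0.9,0],[0,0,0]],[[0,-0.9,0],[0,0,0]],[[0,-0.9,0],[0,0,0]],[[0,-0.9,0],[0,0,0]]]'

```text
time: 22.2
position: [0.4537, 0.0518, 0.1677]
orientation: [[0.023, 1.0, 0.002], [1.0, -0.023, 0.0], [0.0, 0.002, -1.0]]
contact_force: [-0.3, -0.1, 0.4]
gripper_width: 0.0354
gripper_force: 0.0
```

```bash
python3 - <<'E'
from h import *
go(.46,.048,.16)
t=cams.read_camera("top");s=cams.read_camera("scene");cv2.imwrite("pics/top2.png",t[:,:,::-1]);cv2.imwrite("pics/scene2.png",s[:,:,::-1])
z=lambda n:cv2.resize(np.hstack([crop("top",cv2.imread(f"pics/top{n}.png")[:,:,::-1],290,180,50,37,12),crop("scene",cv2.imread(f"pics/scene{n}.png")[:,:,::-1],310,255,50,37,12)]),(800,296))
cv2.imwrite("pics/z2.png",np.vstack([z(1),z(2)]))
E
```

```text
t 22.2 pos [0.4537 0.0518 0.1677] F [-0.3 -0.1  0.4] w 0.0354 toolx ang 88.66 tilt [0.0002 0.002 ]
shift units [-0.12  0.21  0.26] turn z units None
```

View pics/z2.png

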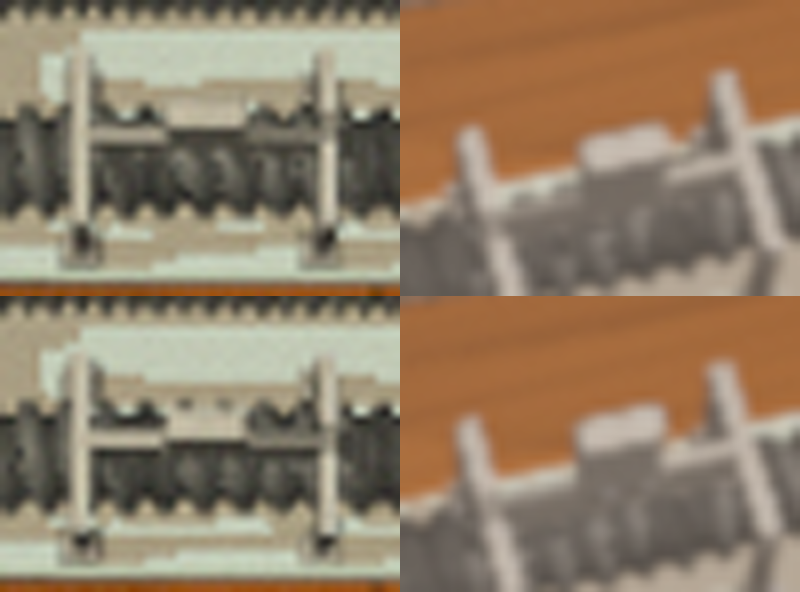

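The bottom row, after the re-grip, shows the tab back over the plate: the top-view tab moved about 14 zoom px and the bars about 7. The remaining lean is about 0.03 rad, and the comb is still down in the thread. I'll retreat and check stillness and the other combs.

>>> move_arm --deltas '[[[-0.6,0,-0.5],[0,0,0]],[[-0.9,0,-0.5],[0,0,0]],[[-0.9,0,0],[0,0,0]],[[-0.9,0,0],[0,0,0]],[[-0.9,0,0],[0,0,0]],[[-0.9,0,0],[0,0,0]],[[-0.9,0,0],[0,0,0]],[[-0.9,0,0],[0,0,0]],[[-0.9,0,0],[0,0,0]],[[-0.9,0,0],[0,0,0]],[[-0.9,0,0],[0,0,0]],[[-0.9,0,0],[0,0,0]]]'

```text
time: 23.5
position: [0.4477, -0.2648, 0.1972]
orientation: [[0.024, 1.0, 0.001], [1.0, -0.024, -0.001], [-0.001, 0.001, -1.0]]
contact_force: [0.9, 0.3, -1.1]
gripper_width: 0.0355
gripper_force: 0.0
```

>>> move_arm --deltas '[[[-0.7,0,0],[0,0,0]],[[-0.7,0,0],[0,0,0]],[[-0.4,0,0],[0,0,0]],[[0,0,0],[0,0,0]],[[0,0,0],[0,0,0]],[[0,0,0],[0,0,0]]]'

```text
time: 24.1
position: [0.4463, -0.3163, 0.1965]
orientation: [[0.023, 1.0, 0.0], [1.0, -0.023, 0.0], [0.0, 0.0, -1.0]]
contact_force: [-0.6, -0.2, -0.0]
gripper_width: 0.0351
gripper_force: 0.0
```

```bash
python3 - <<'E'
from h import *
np.set_printoptions(precision=4,suppress=True)
t=cams.read_camera("top");s=cams.read_camera("scene");cv2.imwrite("pics/top3.png",t[:,:,::-1]);cv2.imwrite("pics/scene3.png",s[:,:,::-1])
d=lambda a,b,x,y,w,h:round(float(cv2.absdiff(a,b)[y:y+h,x:x+w].mean()),2)
t0,t2,s0,s2=[cv2.imread(f"pics/{n}.png")[:,:,::-1] for n in("top0","top2","scene0","scene2")]
print("comb on rod 2->3",d(t2,t,290,185,50,35),d(s2,s,310,255,50,37),"noise ref",d(t2,t,345,185,25,35))
print("M,R",d(t0,t,335,250,85,45),d(s0,s,210,225,90,38))
print("weights",d(t0,t,190,185,35,100),"pump",d(t0,t,90,255,70,135),"tin",d(t0,t,375,170,35,40),"spool",d(t0,t,455,255,40,35),"cup",d(t0,t,470,200,60,45))
Z=lambda x,y:(290+x/8-.4,180+y/8-.4);SZ=lambda x,y:(310+x/8-.4,255+y/8-.4)
print("tab",plane("top",[Z(204,125)],.0995),two(Z(204,125),SZ(222,133)),"bar mid",plane("top",[Z(80,146),Z(325,146)],.0695).mean(0))
a=crop("top",t,270,180,160,120,5);cv2.imwrite("pics/f.png",a)
E
```

```text
comb on rod 2->3 2.58 0.51 noise ref 2.63
M,R 3.95 2.46
weights 3.46 pump 3.47 tin 3.02 spool 4.52 cup 9.12
tab [[0.6533 0.0503 0.0995]] (array([0.6539, 0.0505, 0.0963]), np.float64(0.0005616452654337566)) bar mid [0.6522 0.0501 0.0695]
```

View pics/f.png

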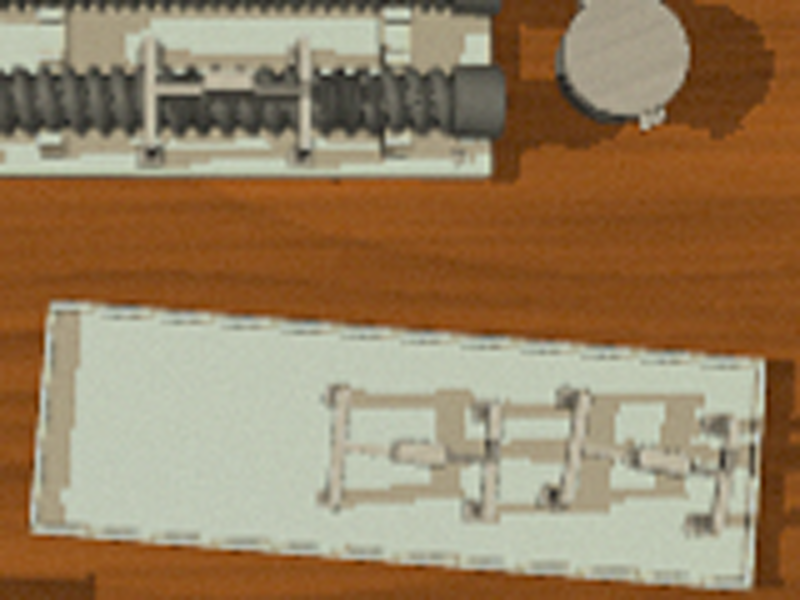

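The comb is seated upright and central on the front rod (tab at (230,78)), and it did not move between the last two images. The other two combs stand unmoved in the tray at (415,452) and (663,460). Handing in.

```bash
python3 -c "
from station import ticket
print(ticket.finish_job())"
```

```text
the job is handed in; nothing more can be done
None
```

The 12 mm comb (comb_a) fits the front rod and is seated fully home and nearly upright on it (about 0.03 rad of lean). It was the first and only comb I tried, because the camera images showed the front rod has a 12 mm pitch. The other two combs are unmoved in the tray, and the job is handed in; no verdict came back.

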